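# Re-aim a clamped projector on its swivel stand

## Task

The small white projector on the swivel stand must be aimed anew. Loosen the stand's jammed clamp knob until the turntable is quite free, swing the turntable by its upright lever post until its pointer lines up with the index tab on the rim, then retighten the knob by feel: snug, about 0.16 N m harder than it turns when free, well short of how it was jammed. Do not force the turntable round while it is clamped, leave the other things on the cabinet where they are, and let go.

Things in the scene. Friction and masses are not known exactly. Their poses are not given: they have to be found in the camera images.
- stand: Fixed black round base of the swivel stand, 224 mm across, 18 mm high; origin under its centre on the cabinet top, z up. The turntable's axis is the vertical through this origin. The clamp knob stands at its front (-x) side, 75 mm from the axis, in an aluminium bracket 62 mm high. White ticks every 5 degrees on the -y side of its rim.
- turntable: Round aluminium plate, 168 mm across, top 28 mm above the cabinet, with a white projector (80 x 80 mm, top at 70 mm). Origin on the stand's axis at cabinet height, z up; lever post on its +y side, pointer on its -y side. Turns 0.95 rad either way from where its axes match the stand's. Free, it needs about 1 N (slowly) to 3 N at the post and stays where left; clamped, it is locked by friction.
- lever_post (a point): Middle of the upright round steel post of the turntable, 14 mm thick, 130 mm from the axis, this point 60 mm above the cabinet; free from 36 mm (top of its lever arm, 18 mm wide) up to 83 mm. The axes are the turntable's.
- pointer_tip (a point): Tip of the turntable's dark pointer (2.5 mm wide), 100 mm from the axis on the turntable's -y side, 26.5 mm above the cabinet.
- tab_tip (a point): Tip of the dark line (2.5 mm wide) on the index tab, a small aluminium rider 10 mm wide on the base's rim; 100 mm from the axis, 26.5 mm above the cabinet. The pointer is lined up when its tip meets this point. The tab is stiff and stays put; it lies 0.3 to 1.2 rad counter-clockwise (seen from above) from where the pointer starts.
- clamp_knob: Black clamp knob on a vertical axis, staying at its height; z up. Clockwise from above tightens. Turned free it has 0.48 N m of plain friction either way, so it stays where left. It starts jammed; its foot lifts off the plate after 0.7 to 1.4 rad counter-clockwise (unseen, differs each time); stop at 1.7 rad. Once the foot bites, the clamp's own torque grows by 0.35 N m per rad.
- bracket: Fixed aluminium clamp bracket at the stand's front, 62 mm high; origin under the knob's axis. The knob's screw presses a rubber foot on the plate and is pushed back counter-clockwise by 0.006 N m per newton. Right: 0.10 to 0.21 N m more than when turned free (best 0.16); jammed: over 0.24. Friction can flip sign when the hand stops, so compare readings taken alike, free and biting.
- knob_grip (a point): Grip centre of the clamp knob's upright wing, 97 mm above the cabinet; the wing is 52 mm long along this point's x, 11 mm thick along its y, and reaches from 80 to 113 mm above the cabinet. Below it a hub 32 mm across down to 69 mm, then the bracket's top at 62 mm.
- tape_roll: Bystander, to be left alone: roll of tan paper tape lying flat, 65 mm across, 19 mm high, in front of the stand, right of its clamp; origin at the centre of its underside.
- marker_teal: Bystander, to be left alone: marker lying on its side, 124 mm long, 17 mm thick, in front of the stand, left of its clamp; origin at the centre of its underside.
- eraser: Bystander, to be left alone: small eraser, 46 x 21 x 13 mm, behind the stand on the right; origin at the centre of its underside.
- stapler: Bystander, to be left alone: stapler, 128 x 36 x 42 mm high, left end of the cabinet; origin at the centre of its underside.
- mug: Bystander, to be left alone: mug, 85 mm across, 102 mm high, right end of the cabinet; origin at the centre of its underside.
Mind the look-alikes: they are no part of the job. What is shaped like the bracket but pink or yellow is not meant.

How it is judged:
On the way, in this order (a step that is already met when the one before it is completed fails the run):
1. the clamp knob is loosened until its foot no longer presses on the turntable (contact force between bracket and turntable below 1 N), for 0.2 s.
2. with the clamp loose, the pointer is brought to the index tab (within 5 mm) (contact force between bracket and turntable below 3 N and distance between pointer_tip and tab_tip below 0.005 m), for 0.2 s.
At the end, for the whole second after the job is handed in: The pointer's tip is within 5 mm of the index tab's tip, the clamp presses on the turntable with 17 to 35 N (knob 0.10 to 0.21 N m harder than when free), and the turntable is still (distance between pointer_tip and tab_tip below 0.005 m and contact force between bracket and turntable between 17 and 35 N and angular speed of turntable below 0.02 rad/s); the robot touches nothing.
It fails at once if the turntable is dragged round (faster than 0.1 rad/s) while the clamp presses with more than 12 N (contact force between bracket and turntable above 12 N and angular speed of turntable above 0.1 rad/s).
It fails at once if the clamp is jammed again (over 40 N, 0.24 N m harder than free) after the turntable has been swung by more than 20 mm at the pointer (contact force between bracket and turntable above 40 N and distance of pointer_tip from where it was at the start of the episode above 0.02 m).
It fails at once if a bystander (tape roll, marker, eraser, stapler or mug) is shifted by more than 20 mm (distance of any of tape_roll, marker_teal, eraser, stapler, mug from where it was at the start of the episode above 0.02 m).
It also fails if it takes over 70 s, if anything falls off the work surface, if the arm or the gripper's body presses on something with over 40 N, if the wrist force passes 120 N, or if a joint passes its speed limit or range.

## Robot

A 7-joint arm with a two-finger parallel gripper is mounted at the origin on a cart in front of the work surface, level with it; the furniture and walls round the work are solid. World frame = base frame: x ahead of the robot, y to its left, z up, the work surface at z = 0. Lengths are in m, angles in rad, forces in N, time in s.
With the tool pointing down it reaches from about 0.4 to 0.85 m from the base axis. Payload 4.5 kg.
Tool frame: the origin (TCP) lies on the centre line of the jaws, within the pads' length; the fingertips stand 14 mm ahead of it and the grasp point (between the pads) lies 5 mm behind it (nose_length is the distance from the TCP to the fingertips, in m); x points along the fingers, y is the direction in which the jaws open and shut, and the axes are right-handed (so a half turn about x gives the same grasp; the last joint's range is limited). The gripper opens to 88 mm and grips with 3 to 60 N. Pads are 18 mm wide; open, the fingers measure 123 mm over their backs; the gripper's body (75 mm by 187 mm) begins 45 mm behind the grasp point.
Start: joints at [1.136, 0.689, -0.195, 1.565, 0.157, 0.902, -0.215], TCP at [0.282, -0.558, 0.253] pointing down, gripper open.
Joint ranges: [-3.01, 3.01], [-0.46, 2.08], [-1.47, 1.51], [0.13, 2.56], [-1, 4.14], [0.04, 2.09], [-2.66, 2.66]. Speed limits (rad/s): [2.57, 2.57, 3.14, 3.14, 3.14, 3.14, 3.14].

## Interface

Orientations are given as a unit quaternion [x, y, z, w].
In Python, from plant import get_state, snapshot, camera_params, finish_job, boxes_of, silhouettes, spot_point, nose_length gives the robot as it stands.
- The arm moves only by the tool apply_moves, never from a script. Its arguments are lists of equal length, an entry for each row: "delta_pos": the shift along the tool's x, y, z in cm, a list of three; "yaw": the turn about the tool's x in rad; "gripper": the opening in per cent of the stroke, from 0 (shut) to 100 (fully open). A call has 1 to 10 rows; each row is the pose to reach, as a shift and turn from the pose measured when the call began, along the tool's axes at that moment; what a row does not reach only later rows make up. A row lasts 1/12 s, in which the tool goes at most 41.7 mm and 7.16 degrees, less where a joint would pass 70% of its speed; a pose out of reach is approached as far as the arm can. A call with a gripper value outside its range is refused whole. The fingers move at their own pace and stop on an object; "force" is the grip in N (left out, the last holds). Time passes only in rows, so rows that repeat a pose let the fingers close. It gives the time, the measured TCP pose, the force and the opening at its end, in the units of the state.
- get_state(): the state, without advancing time (a new reading comes with each control period).
- snapshot(name): name is "scene" or "top" or "wrist"; returns the picture (384x512x3 uint8, red, green, blue); there is no depth.
- camera_params(name): a dict with "fovy" (degrees; the focal length in pixels is half the picture's height over the tangent of half this angle, whatever the lens; pixels are square), "cx", "cy" (the principal point, pixels), "position" and "orientation" of the camera in the world. Camera axes: x right, y down, z forward; pixel columns grow to the right and rows downward; lengths in m; the calibration is good to about 2 mm. A picture is of the moment at which its call begins: read the wrist's pose just before it. camera_params takes no time and is no camera call; for the wrist camera it gives the pose at the moment of the call.
- finish_job(): hands the job in, once; it reports no verdict.
Trained networks look in the newest picture that a camera, given by its name, has taken for a name from the list of things; names that differ only in an ending like _2 or _b are one class to them, and where a whole thing is asked for, a point or a joint stands for the part that bears it (a point fixed in the world has none). Each returns a list of dicts, best first, with "score" (0 to 1); they miss things now and then, are a little off and sometimes report something else, mostly with a low value. They report only what shows in the picture. A call takes as long as a camera call. They do not tell look-alikes from the thing itself.
- boxes_of(thing, camera): "bbox" ([left, top, width, height] in pixels, round what is visible of it).
- silhouettes(thing, camera): "mask" (384x512 bool, what is visible of it) and "bbox" ([left, top, width, height] in pixels, round what is visible of it).
- spot_point(thing, camera): "pixel" ([column, row] in pixels: a listed point, or the origin of a listed thing).
The state is a dict: "clock": time; "q": joint angles; "qd": joint speeds; "joint_torque": joint torques, N m; "tool_pos": TCP position; "eef_rot": TCP orientation; "contact_force": force on the tool from outside, world axes, zero at the start; "moment": the same for the moment, N m; "opening": opening from 0.0 (shut) to 1.0 (fully open).
Only numpy, scipy, OpenCV 4.12 (cv2) and the standard library are available. Lean on these libraries where they do the work, as an engineer would, in place of code of your own. Each camera call takes 0.05 s, during which the arm holds its last target.

## Working session

There is one attempt and no reset: what is moved stays moved. The work goes in short steps, Python scripts to look and compute and a tool call to move; the robot and the scene stay as the last step left them, time stands still between calls to the robot, and variables do not carry over. Pictures are saved under pics/ and viewed, and the job is handed in when it is done.

Besides the shell and the picture viewer there is one more tool, called as name([rows], argument=value, ...), one row to a line, values as JSON. apply_moves: Moves the arm, as the interface text tells. Its arguments: {"type":"object","properties":{"delta_pos":{"type":"array"},"yaw":{"type":"array"},"gripper":{"type":"array"},"force":{"type":"number"}},"required":["delta_pos","yaw","gripper"]}

```bash
ls; mkdir -p pics; cat > h.py <<'E'
import numpy as np, cv2
from plant import *
from scipy.spatial.transform import Rotation as R
def save(n,img,scale=1): cv2.imwrite(f'pics/{n}.png',cv2.cvtColor(img,cv2.COLOR_RGB2BGR))
def ray(cam,px,p=None):
    p=p or camera_params(cam)
    f=192/np.tan(np.radians(p['fovy'])/2)
    d=np.array([(px[0]-p['cx'])/f,(px[1]-p['cy'])/f,1])
    return np.array(p['position']),R.from_quat(p['orientation']).apply(d)
def onz(cam,px,z,p=None):
    o,d=ray(cam,px,p); return o+d*(z-o[2])/d[2]
def proj(cam,P,p=None):
    p=p or camera_params(cam)
    f=192/np.tan(np.radians(p['fovy'])/2)
    c=R.from_quat(p['orientation']).inv().apply(np.array(P)-np.array(p['position']))
    return np.array([p['cx']+f*c[0]/c[2],p['cy']+f*c[1]/c[2]])
def st():
    s=get_state()
    print({k:np.round(v,3).tolist() for k,v in s.items() if k in('clock','q','tool_pos','eef_rot','contact_force','moment','opening')})
    return s
E
python3 - <<'E'
from h import *
s=st()
print(R.from_quat(s['eef_rot']).as_matrix().round(3))
print(nose_length() if callable(nose_length) else nose_length)
for c in('scene','top'):
    print(c,camera_params(c)); save(c+'0',snapshot(c))
    for t in ['clamp_knob','stand','turntable','bracket']:
        print(t,[(round(b['score'],2),np.round(b['bbox']).tolist()) for b in boxes_of(t,c)][:4])
    for t,z in [('knob_grip',.097),('lever_post',.06),('pointer_tip',.0265),('tab_tip',.0265),('stand',0),('bracket',0)]:
        print(t,[(round(b['score'],2),np.round(b['pixel'],1).tolist(),onz(c,b['pixel'],z).round(4).tolist()) for b in spot_point(t,c)][:4])
E
```

```text
pics
{'clock': 0.0, 'q': [1.136, 0.69, -0.194, 1.566, 0.157, 0.902, -0.215], 'tool_pos': [0.282, -0.557, 0.252], 'eef_rot': [-0.688, -0.165, 0.688, -0.164], 'contact_force': [-0.006, 0.887, 0.131], 'moment': [0.011, -0.015, 0.025], 'opening': 1.0}
[[-0.001  0.452 -0.892]
 [ 0.002 -0.892 -0.452]
 [-1.    -0.002  0.   ]]
0.014
scene {'fovy': 48.22838533040279, 'cx': 255.0451222642035, 'cy': 183.7337510295977, 'position': array([-0.39256954,  0.57864589,  0.94099991]), 'orientation': array([-0.42711572,  0.78995562, -0.38138562,  0.21928815])}
clamp_knob [(0.62, [166.0, 201.0, 13.0, 16.0]), (0.54, [180.0, 222.0, 14.0, 22.0]), (0.43, [241.0, 193.0, 14.0, 19.0])]
stand [(0.72, [195.0, 187.0, 76.0, 48.0]), (0.33, [242.0, 194.0, 15.0, 18.0])]
turntable [(0.73, [193.0, 190.0, 71.0, 33.0]), (0.53, [134.0, 278.0, 46.0, 33.0])]
bracket [(0.9, [182.0, 230.0, 22.0, 37.0]), (0.86, [242.0, 193.0, 19.0, 34.0]), (0.6, [161.0, 201.0, 28.0, 40.0])]
knob_grip [(0.68, [170.8, 203.1], [0.5964, 0.2718, 0.097]), (0.63, [186.0, 234.8], [0.4454, 0.2923, 0.097]), (0.53, [251.0, 201.2], [0.4668, 0.0639, 0.097])
[... 834 characters left out ...]
rntable [(0.91, [207.0, 172.0, 62.0, 49.0])]
bracket [(0.62, [241.0, 207.0, 8.0, 22.0]), (0.58, [178.0, 176.0, 10.0, 24.0]), (0.5, [178.0, 217.0, 9.0, 20.0])]
knob_grip [(0.63, [179.3, 222.9], [0.4531, 0.2858, 0.097]), (0.52, [243.4, 214.8], [0.4745, 0.074, 0.097]), (0.43, [180.4, 188.7], [0.5681, 0.2831, 0.097])]
lever_post [(0.83, [209.4, 175.7], [0.6186, 0.1905, 0.06]), (0.39, [275.7, 166.1], [0.6463, -0.0383, 0.06])]
pointer_tip [(0.47, [244.0, 213.0], [0.4909, 0.0754, 0.0265])]
tab_tip []
stand [(0.63, [244.8, 194.2], [0.562, 0.0727, 0.0]), (0.49, [141.6, 249.0], [0.3781, 0.4341, 0.0])]
bracket [(0.72, [244.7, 218.9], [0.474, 0.0746, 0.0]), (0.59, [189.1, 189.2], [0.5854, 0.2701, 0.0])]
```

```bash
python3 - <<'E'
from h import *
for c,(x,y,w,h) in (('scene',(110,150,200,150)),('top',(130,130,200,150))):
    im=cv2.imread(f'pics/{c}0.png')[y:y+h,x:x+w]
    cv2.imwrite(f'pics/{c}0z.png',cv2.resize(im,None,fx=4,fy=4,interpolation=cv2.INTER_CUBIC))
E
```

```text
(no output)
```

View pics/scene0.png

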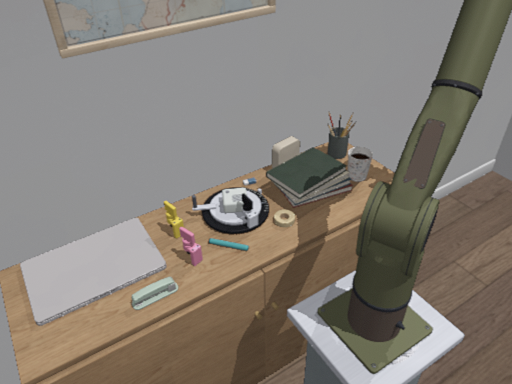

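```bash
sleep 0.1
```

```text
(no output)
```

View pics/scene0z.png

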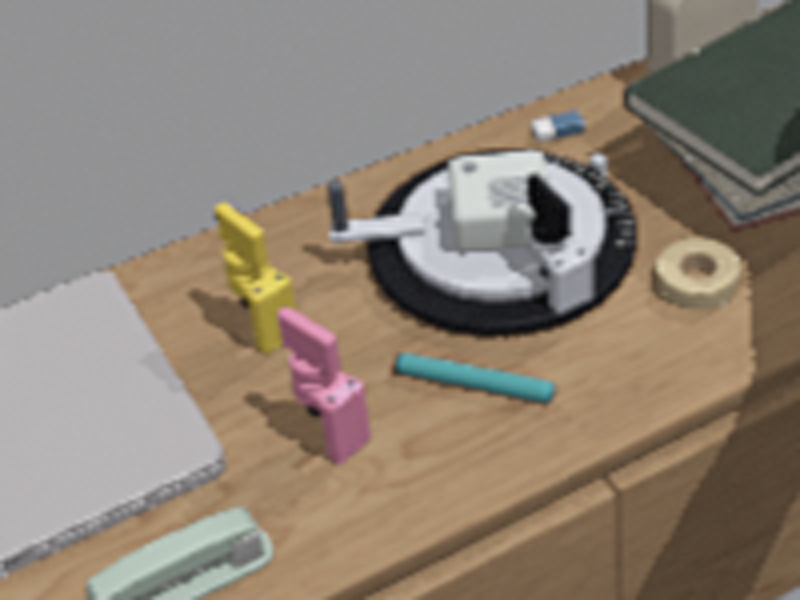

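View pics/top0z.png

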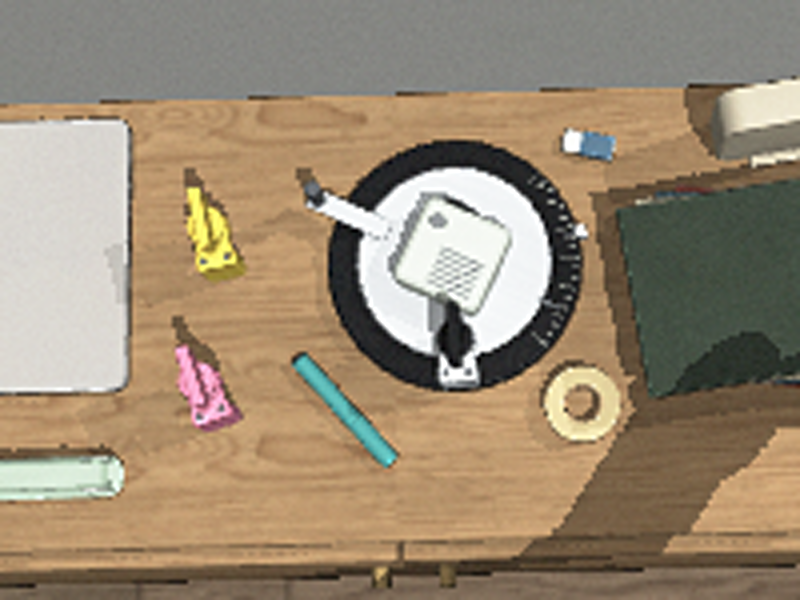

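The top view shows the stand centred near pixel (244,196), the post at (208,177), the real knob at (244,213) and the tab at (275,187). The pink and yellow look-alikes stand to the left. I'll move over the stand for a wrist view.

apply_moves([
  [-2,-10,-9],
  [-5,-16,-15],
  [-5,-24,-22],
  [-5,-32,-30],
  [-5,-40,-37],
  [-5,-44,-41],
  [-5,-44,-41],
  [-5,-44,-41],
], yaw=[0,0.1,0.2,0.3,0.4,0.47,0.47,0.47], gripper=[100,100,100,100,100,100,100,100])

```text
clock: 1.77
tool_pos: [0.3741, -0.2378, 0.2882]
eef_rot: [0.707, -0.001, -0.707, -0.0]
contact_force: [0.9, 0.7, 1.0]
opening: 1.0
```

apply_moves([
  [-1,-4,-1],
  [-2,-8,-3],
  [-2,-12,-4],
  [-2,-16,-5],
  [-2,-20,-6],
  [-2,-24,-7],
  [-2,-28,-8],
  [-2,-31,-8],
  [-2,-31,-8],
  [-2,-31,-8],
], yaw=[0,0,0,0,0,0,0,0,0,0], gripper=[100,100,100,100,100,100,100,100,100,100])

```text
clock: 2.6
tool_pos: [0.4546, 0.0745, 0.3081]
eef_rot: [0.707, 0.001, -0.707, 0.001]
contact_force: [-0.1, -0.2, -0.2]
opening: 1.001
```

```bash
python3 - <<'E'
from h import *
s=st()
p=camera_params('wrist');print(p)
save('w1',snapshot('wrist'))
for t,z in [('knob_grip',.097),('lever_post',.06),('pointer_tip',.0265),('tab_tip',.0265),('stand',0),('bracket',0),('turntable',0)]:
    print(t,[(round(b['score'],2),np.round(b['pixel'],1).tolist(),onz('wrist',b['pixel'],z,p).round(4).tolist()) for b in spot_point(t,'wrist')][:4])
E
```

```text
{'clock': 2.6, 'q': [-0.201, 0.396, -0.088, 1.969, 0.049, 0.777, -1.884], 'tool_pos': [0.455, 0.075, 0.308], 'eef_rot': [0.707, 0.001, -0.707, 0.001], 'contact_force': [-0.083, -0.24, -0.157], 'moment': [-0.036, 0.046, -0.046], 'opening': 1.001}
{'fovy': 66.85097241701683, 'cx': 256.0382439892428, 'cy': 190.01635958276955, 'position': array([0.53722997, 0.0738453 , 0.43991489]), 'orientation': array([ 0.70014456, -0.69620852, -0.11180932,  0.11220504])}
knob_grip [(0.86, [256.1, 146.6], [0.4784, 0.0736, 0.097]), (0.7, [65.6, 48.8], [0.5823, 0.278, 0.097]), (0.57, [78.8, 169.7], [0.449, 0.2885, 0.097])]
lever_post [(0.83, [152.6, 27.7], [0.6099, 0.1945, 0.06]), (0.36, [254.0, 82.4], [0.551, 0.0765, 0.06])]
pointer_tip [(0.93, [323.4, 114.8], [0.5108, -0.019, 0.0265])]
tab_tip [(0.52, [332.7, 62.8], [0.5768, -0.0261, 0.0265])]
stand [(0.66, [257.3, 84.8], [0.55, 0.0723, 0.0])]
bracket [(0.82, [257.1, 132.4], [0.483, 0.0721, 0.0]), (0.59, [118.4, 152.9], [0.4509, 0.2838, 0.0]), (0.57, [107.2, 60.8], [0.5802, 0.281, 0.0])]
turntable [(0.85, [256.1, 82.0], [0.5537, 0.074, 0.0]), (0.27, [150.6, 24.8], [0.6249, 0.2159, 0.0])]
```

View pics/w1.png

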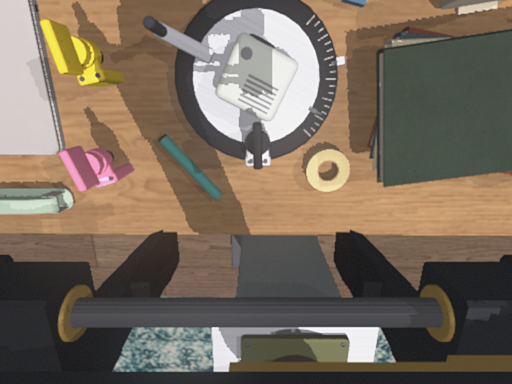

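```bash
python3 - <<'E'
from h import *
im=cv2.imread('pics/w1.png')[0:190,170:360]
cv2.imwrite('pics/w1z.png',cv2.resize(im[100:190,40:140],None,fx=6,fy=6,interpolation=cv2.INTER_CUBIC))
cv2.imwrite('pics/w1y.png',cv2.resize(im[30:150,110:190],None,fx=5,fy=5,interpolation=cv2.INTER_CUBIC))
for dth in (-.1,0,.1):
  print(dth,[proj('wrist',[.478+k*.026*np.cos(dth),.0735+k*.026*np.sin(dth),.113]).round(1).tolist() for k in(-1,1)])
m=silhouettes('clamp_knob','wrist')
for b in m[:3]:
  ys,xs=np.nonzero(b['mask']); print(b['score'],b['bbox'],cv2.fitLine(np.c_[xs,ys].astype(np.float32),cv2.DIST_L2,0,.01,.01).ravel())
E
```

```text
-0.1 [[250.7, 171.6], [255.0, 126.1]]
0 [[252.9, 171.7], [252.7, 126.0]]
0.1 [[255.2, 171.6], [250.3, 126.1]]
0.74 [245.7, 123.5, 24.9, 44.6] [2.7715309e-02 9.9961585e-01 2.5734085e+02 1.4451691e+02]
0.73 [40.7, 20.4, 51.6, 55.3] [ 0.589142    0.80802953 66.010765   48.47548   ]
0.57 [60.4, 145.8, 44.2, 43.2] [  0.64800394   0.761637    82.72159    166.46591   ]
```

View pics/w1z.png

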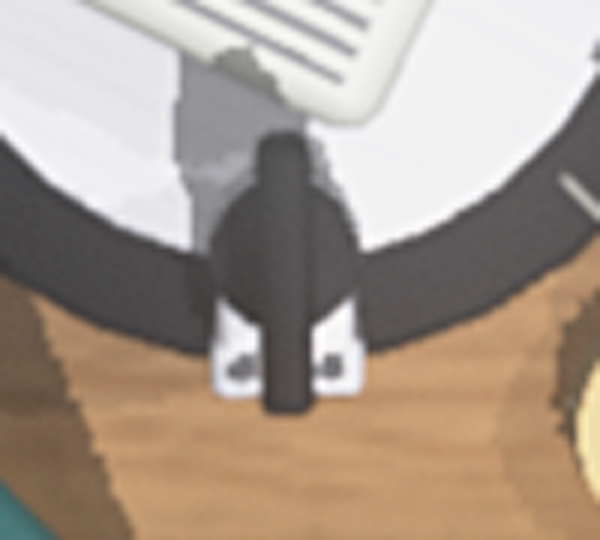

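View pics/w1y.png

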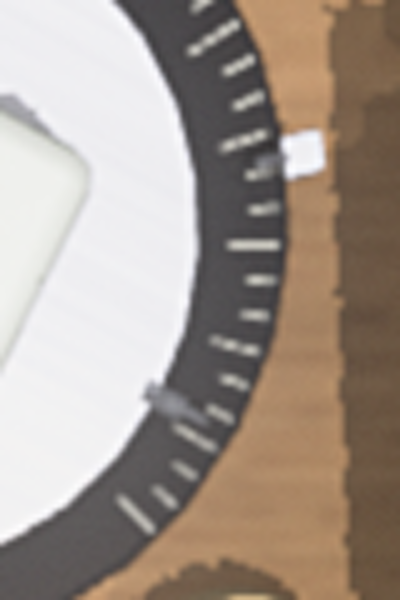

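```bash
python3 - <<'E'
from h import *
s=st()
p=camera_params('wrist');print(p['position'])
snapshot('wrist')
for t,z in [('knob_grip',.097),('lever_post',.06),('pointer_tip',.0265),('tab_tip',.0265),('stand',0),('turntable',0)]:
    print(t,[(round(b['score'],2),np.round(b['pixel'],1).tolist(),onz('wrist',b['pixel'],z,p).round(4).tolist()) for b in spot_point(t,'wrist')][:1])
E
```

```text
{'clock': 3.05, 'q': [-0.196, 0.396, -0.086, 1.97, 0.049, 0.777, -1.885], 'tool_pos': [0.455, 0.071, 0.308], 'eef_rot': [0.707, -0.001, -0.707, -0.001], 'contact_force': [-0.97, -0.49, -0.661], 'moment': [0.101, 0.01, 0.021], 'opening': 1.0}
[0.53731658 0.07018039 0.43993778]
knob_grip [(0.77, [77.1, 169.1], [0.4514, 0.287, 0.097])]
lever_post [(0.96, [149.9, 27.4], [0.6111, 0.1931, 0.06])]
pointer_tip [(0.75, [320.4, 116.2], [0.5083, -0.0189, 0.0265])]
tab_tip [(0.61, [327.0, 62.4], [0.5766, -0.0229, 0.0265])]
stand [(0.77, [253.7, 80.5], [0.5557, 0.0732, 0.0])]
turntable [(0.64, [253.8, 82.9], [0.5525, 0.0731, 0.0])]
```

apply_moves([
  [3,-0.1,-1],
  [6,-0.2,-2],
  [9,-0.25,-2.3],
  [9,-0.25,-2.3],
  [9,-0.25,-2.3],
  [9,-0.25,-2.3],
], yaw=[-0.02,-0.02,-0.02,-0.02,-0.02,-0.02], gripper=[70,70,70,70,70,70])

```text
clock: 3.9
tool_pos: [0.478, 0.0747, 0.2192]
eef_rot: [0.708, 0.006, -0.706, 0.007]
contact_force: [-0.4, -0.1, 0.3]
opening: 0.699
```

```bash
python3 - <<'E'
from h import *
s=st()
p=camera_params('wrist');print(p['position'])
im=snapshot('wrist')
for t,z in [('knob_grip',.097),('pointer_tip',.0265),('tab_tip',.0265),('stand',0),('turntable',0)]:
    print(t,[(round(b['score'],2),np.round(b['pixel'],1).tolist(),onz('wrist',b['pixel'],z,p).round(4).tolist()) for b in spot_point(t,'wrist')][:2])
save('w2',im); 
for k in(-1,1): print(proj('wrist',[.478+k*.026,.0735,.113],p))
E
```

```text
{'clock': 3.9, 'q': [-0.2, 0.56, -0.078, 2.024, 0.08, 0.559, -1.886], 'tool_pos': [0.478, 0.075, 0.219], 'eef_rot': [0.708, 0.006, -0.706, 0.007], 'contact_force': [-0.44, -0.134, 0.266], 'moment': [0.008, 0.026, 0.012], 'opening': 0.699}
[0.5605373  0.07526246 0.35105102]
knob_grip [(0.8, [256.1, 188.2], [0.4789, 0.0735, 0.097]), (0.74, [31.0, 210.5], [0.4526, 0.2848, 0.097])]
pointer_tip [(0.71, [337.4, 141.6], [0.5125, -0.0164, 0.0265])]
tab_tip [(0.47, [352.3, 79.3], [0.5776, -0.025, 0.0265])]
stand [(0.86, [255.1, 99.5], [0.555, 0.0762, 0.0])]
turntable [(0.76, [256.6, 98.3], [0.5564, 0.0745, 0.0])]
[255.50293249 222.28996012]
[256.71739128 165.5044379 ]
```

View pics/w2.png

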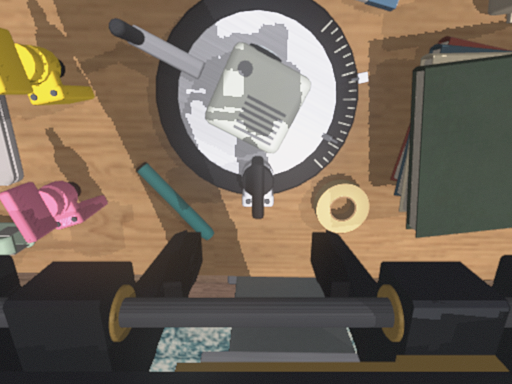

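apply_moves([
  [3,0.1,0],
  [6,0.1,0],
  [9,0.1,0],
  [11,0.1,0],
  [12,0.1,0],
  [12,0.1,0],
  [12,0.1,0],
  [12,0.1,0],
], yaw=[0,0,0,0,0,0,0,0], gripper=[70,70,70,70,70,70,70,70])

```text
clock: 4.87
tool_pos: [0.4793, 0.0738, 0.1004]
eef_rot: [0.709, 0.007, -0.705, 0.006]
contact_force: [-0.3, 0.0, 0.6]
opening: 0.699
```

```bash
python3 - <<'E'
from h import *
s=st()
save('w3',snapshot('wrist'))
st()
E
```

```text
{'clock': 4.867, 'q': [-0.225, 0.781, -0.038, 2.112, 0.115, 0.246, -1.916], 'tool_pos': [0.479, 0.074, 0.1], 'eef_rot': [0.709, 0.007, -0.705, 0.006], 'contact_force': [-0.29, 0.031, 0.578], 'moment': [0.046, -0.015, -0.023], 'opening': 0.699}
{'clock': 4.917, 'q': [-0.225, 0.78, -0.038, 2.112, 0.115, 0.246, -1.916], 'tool_pos': [0.479, 0.074, 0.101], 'eef_rot': [0.709, 0.007, -0.705, 0.006], 'contact_force': [-0.753, -0.422, 0.187], 'moment': [0.035, 0.011, -0.027], 'opening': 0.7}
```

View pics/w3.png

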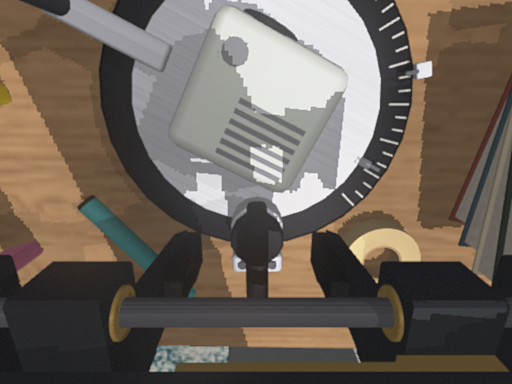

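apply_moves([
  [0,0,0],
  [0,0,0],
  [0,0,0],
  [0,0,0],
  [0,0,0],
  [0,0,0],
  [0,0,0],
  [0,0,0],
], yaw=[0,0,0,0,0,0,0,0], gripper=[30,10,0,0,0,0,0,0], force=60)

```text
clock: 5.58
tool_pos: [0.4793, 0.0736, 0.1005]
eef_rot: [0.709, 0.006, -0.705, 0.006]
contact_force: [-0.1, -5.2, 1.1]
opening: 0.122
```

```bash
python3 - <<'E'
from h import *
s=st()
E
```

```text
{'clock': 5.583, 'q': [-0.225, 0.78, -0.038, 2.112, 0.115, 0.246, -1.916], 'tool_pos': [0.479, 0.074, 0.1], 'eef_rot': [0.709, 0.006, -0.705, 0.006], 'contact_force': [-0.12, -5.245, 1.101], 'moment': [-1.107, -0.117, 0.212], 'opening': 0.122}
```

apply_moves([
  [0,0,0],
  [0,0,0],
  [0,0,0],
  [0,0,0],
  [0,0,0],
  [0,0,0],
], yaw=[-0.05,-0.1,-0.15,-0.2,-0.25,-0.3], gripper=[0,0,0,0,0,0])

```text
clock: 6.08
tool_pos: [0.4793, 0.0736, 0.1005]
eef_rot: [0.7, 0.112, -0.696, 0.113]
contact_force: [0.3, 0.7, 1.1]
opening: 0.121
```

```bash
cat > m.py <<'E'
from h import *
s=get_state()
Rm=R.from_quat(s['eef_rot']).as_matrix()
print('t',round(s['clock'],2),'yaw ccw from -y:',round(float(np.arctan2(Rm[1,1],Rm[0,1])+np.pi/2),4),'q7',round(s['q'][6],3),'q6',round(s['q'][5],3),'tcp',np.round(s['tool_pos'],4),'F',np.round(s['contact_force'],1),'M',np.round(s['moment'],3),'op',round(s['opening'],3),'jt7',round(s['joint_torque'][6],3), 'qd7',round(s['qd'][6],2))
E
python3 m.py
```

```text
t 6.08 yaw ccw from -y: 0.3198 q7 -1.752 q6 0.256 tcp [0.4793 0.0736 0.1005] F [0.3 0.7 1.1] M [ 0.095  0.085 -0.214] op 0.121 jt7 -0.148 qd7 0.32
```

apply_moves([
  [0,0,0],
  [0,0,0],
  [0,0,0],
  [0,0,0],
  [0,0,0],
  [0,0,0],
], yaw=[-0.05,-0.1,-0.15,-0.2,-0.25,-0.3], gripper=[0,0,0,0,0,0])

```text
clock: 6.58
tool_pos: [0.4793, 0.0736, 0.1004]
eef_rot: [0.675, 0.216, -0.672, 0.216]
contact_force: [-0.6, 0.7, 1.1]
opening: 0.123
```

```bash
python3 m.py;  python3 -c "
from h import *;st()"
```

```text
t 6.58 yaw ccw from -y: 0.6209 q7 -1.586 q6 0.271 tcp [0.4793 0.0736 0.1004] F [-0.6  0.7  1.1] M [ 0.224  0.092 -0.294] op 0.123 jt7 -0.043 qd7 0.33
{'clock': 6.583, 'q': [-0.16, 0.781, -0.143, 2.109, 0.387, 0.271, -1.586], 'tool_pos': [0.479, 0.074, 0.1], 'eef_rot': [0.675, 0.216, -0.672, 0.216], 'contact_force': [-0.646, 0.655, 1.083], 'moment': [0.224, 0.092, -0.294], 'opening': 0.123}
```

apply_moves([
  [0,0,0],
  [0,0,0],
  [0,0,0],
  [0,0,0],
], yaw=[-0.05,-0.1,-0.15,-0.2], gripper=[0,0,0,0])

```text
clock: 6.92
tool_pos: [0.4792, 0.0737, 0.1005]
eef_rot: [0.65, 0.282, -0.647, 0.283]
contact_force: [-0.2, -0.3, 2.0]
opening: 0.122
```

```bash
python3 m.py
```

```text
t 6.92 yaw ccw from -y: 0.8217 q7 -1.472 q6 0.285 tcp [0.4792 0.0737 0.1005] F [-0.2 -0.3  2. ] M [ 0.23   0.153 -0.361] op 0.122 jt7 0.022 qd7 0.34
```

apply_moves([
  [0,0,0],
  [0,0,0],
  [0,0,0],
  [0,0,0],
], yaw=[-0.05,-0.1,-0.15,-0.2], gripper=[0,0,0,0])

```text
clock: 7.25
tool_pos: [0.4792, 0.0737, 0.1005]
eef_rot: [0.618, 0.345, -0.615, 0.346]
contact_force: [-0.5, 0.1, 1.2]
opening: 0.123
```

```bash
python3 m.py
```

```text
t 7.25 yaw ccw from -y: 1.0222 q7 -1.356 q6 0.302 tcp [0.4792 0.0737 0.1005] F [-0.5  0.1  1.2] M [ 0.235  0.16  -0.488] op 0.123 jt7 0.082 qd7 0.35
```

apply_moves([
  [0,0,0],
  [0,0,0],
  [0,0,0],
  [0,0,0],
], yaw=[-0.05,-0.1,-0.15,-0.2], gripper=[0,0,0,0])

```text
clock: 7.58
tool_pos: [0.4791, 0.0738, 0.1004]
eef_rot: [0.581, 0.405, -0.578, 0.406]
contact_force: [-0.5, 0.8, 1.8]
opening: 0.121
```

```bash
python3 m.py
```

```text
t 7.58 yaw ccw from -y: 1.2223 q7 -1.236 q6 0.323 tcp [0.4791 0.0738 0.1004] F [-0.5  0.8  1.8] M [ 0.221  0.132 -0.555] op 0.121 jt7 0.13 qd7 0.36
```

apply_moves([
  [0,0,0],
  [0,0,0],
  [0,0,0],
], yaw=[-0.05,-0.1,-0.15], gripper=[0,0,0])

```text
clock: 7.83
tool_pos: [0.4791, 0.0738, 0.1005]
eef_rot: [0.549, 0.447, -0.546, 0.449]
contact_force: [-0.6, 1.1, 1.2]
opening: 0.115
```

```bash
python3 m.py
```

```text
t 7.83 yaw ccw from -y: 1.3723 q7 -1.142 q6 0.341 tcp [0.4791 0.0738 0.1005] F [-0.6  1.1  1.2] M [ 0.21   0.109 -0.52 ] op 0.115 jt7 0.123 qd7 0.37
```

apply_moves([
  [0,0,0],
  [0,0,0],
  [0,0,0],
], yaw=[-0.05,-0.1,-0.15], gripper=[0,0,0])

```text
clock: 8.08
tool_pos: [0.4791, 0.0738, 0.1004]
eef_rot: [0.514, 0.487, -0.51, 0.488]
contact_force: [-0.5, -0.5, 1.2]
opening: 0.12
```

```bash
python3 m.py
```

```text
t 8.08 yaw ccw from -y: 1.5223 q7 -1.046 q6 0.36 tcp [0.4791 0.0738 0.1004] F [-0.5 -0.5  1.2] M [ 0.232  0.108 -0.462] op 0.12 jt7 0.108 qd7 0.38
```

```bash
python3 - <<'E'
from h import *
for px in ((155,155.5),(200,153.5),(230,153),(300,151.5)): print(px,onz('top',px,0).round(3))
for px in ((203,170),(208,176),(212,180)): print(px,onz('top',px,0.075).round(3))
p=camera_params('wrist'); s=get_state()
Rm=R.from_quat(s['eef_rot']).as_matrix()
print('cam in tool',Rm.T@(np.array(p['position'])-s['tool_pos']))
for c in(0,):
  print(s['joint_torque'])
E
```

```text
(155, 155.5) [0.712 0.394 0.   ]
(200, 153.5) [0.715 0.231 0.   ]
(230, 153) [0.714 0.123 0.   ]
(300, 151.5) [ 0.713 -0.129  0.   ]
(203, 170) [0.636 0.21  0.075]
(208, 176) [0.614 0.193 0.075]
(212, 180) [0.6   0.18  0.075]
cam in tool [-0.13169554  0.00086582 -0.08102377]
[ -0.68146247 -46.29221678  -2.51126848  -5.23951113   0.38867966
  -0.06028182   0.10770363]
```

View pics/top0.png

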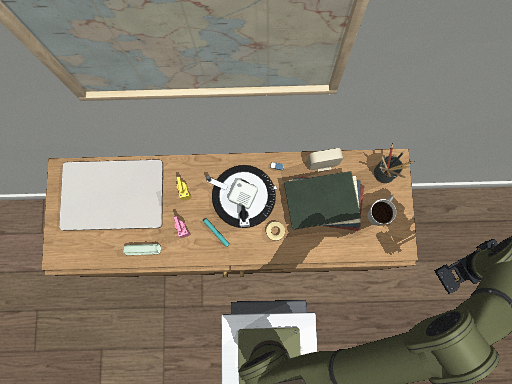

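apply_moves([
  [0,0,0],
  [0,0,0],
  [0,0,0],
  [0,0,0],
  [-2,0,0],
  [-6,0,0],
  [-10,0,0],
  [-13,0,0],
  [-13,0,0],
], yaw=[0,0,0,0,0,0,0,0,0], gripper=[60,60,60,60,60,60,60,60,60])

```text
clock: 8.83
tool_pos: [0.4813, 0.0749, 0.2356]
eef_rot: [0.517, 0.485, -0.507, 0.49]
contact_force: [0.3, 1.0, 0.3]
opening: 0.597
```

```bash
python3 m.py; python3 - <<'E'
from h import *
st();save('w4',snapshot('wrist')); save('s4',snapshot('scene'))
E
```

```text
t 8.83 yaw ccw from -y: 1.5215 q7 -0.834 q6 0.702 tcp [0.4813 0.0749 0.2356] F [0.3 1.  0.3] M [-0.021 -0.08   0.018] op 0.597 jt7 0.435 qd7 -0.06
{'clock': 8.833, 'q': [0.137, 0.586, -0.605, 1.991, 0.51, 0.702, -0.834], 'tool_pos': [0.481, 0.075, 0.236], 'eef_rot': [0.517, 0.485, -0.507, 0.49], 'contact_force': [0.252, 0.999, 0.316], 'moment': [-0.021, -0.08, 0.018], 'opening': 0.597}
```

View pics/w4.png

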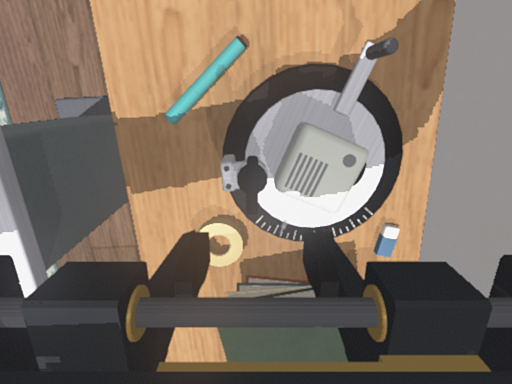

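View pics/s4.png

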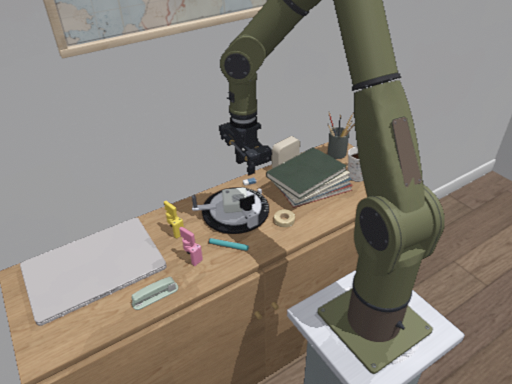

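apply_moves([
  [0,0,-1],
  [0,0,-2],
  [0,0,-4],
  [0,0,-6],
  [0,0,-8],
  [0,0,-10],
  [0,0,-12],
  [0,0,-12],
  [0,0,-12],
  [0,0,-12],
], yaw=[-0.12,-0.24,-0.36,-0.48,-0.6,-0.72,-0.84,-0.96,-1.08,-1.2], gripper=[45,45,45,45,45,45,45,45,45,45])

```text
clock: 9.77
tool_pos: [0.4839, 0.1932, 0.2297]
eef_rot: [0.145, 0.691, -0.145, 0.693]
contact_force: [0.9, -0.3, 0.7]
opening: 0.453
```

```bash
python3 m.py; python3 - <<'E'
from h import *
st()
E
```

```text
t 9.77 yaw ccw from -y: 2.7286 q7 -0.056 q6 0.906 tcp [0.4839 0.1932 0.2297] F [ 0.9 -0.3  0.7] M [ 0.062 -0.179  0.063] op 0.453 jt7 -1.245 qd7 1.17
{'clock': 9.767, 'q': [0.067, 0.726, -0.917, 1.885, 0.736, 0.906, -0.056], 'tool_pos': [0.484, 0.193, 0.23], 'eef_rot': [0.145, 0.691, -0.145, 0.693], 'contact_force': [0.885, -0.345, 0.71], 'moment': [0.062, -0.179, 0.063], 'opening': 0.453}
```

apply_moves([
  [0,1,2],
  [0,2,4.5],
  [0,3.6,8.2],
  [0,3.6,8.2],
  [0,3.6,8.2],
  [0,3.6,8.2],
], yaw=[-0.1,-0.2,-0.2,-0.2,-0.2,-0.2], gripper=[45,45,45,45,45,45])

```text
clock: 10.27
tool_pos: [0.572, 0.1932, 0.2282]
eef_rot: [0.075, 0.703, -0.075, 0.703]
contact_force: [-0.2, 0.1, -0.6]
opening: 0.451
```

```bash
python3 m.py; python3 - <<'E'
from h import *
st();
p=camera_params('wrist');im=snapshot('wrist');save('w5',im)
for t,z in [('lever_post',.06),('knob_grip',.097),('pointer_tip',.0265),('tab_tip',.0265),('stand',0),('turntable',0)]:
    print(t,[(round(b['score'],2),np.round(b['pixel'],1).tolist(),onz('wrist',b['pixel'],z,p).round(4).tolist()) for b in spot_point(t,'wrist')][:2])
E
```

```text
t 10.27 yaw ccw from -y: 2.9294 q7 0.271 q6 1.075 tcp [0.572  0.1932 0.2282] F [-0.2  0.1 -0.6] M [ 0.071 -0.088  0.036] op 0.451 jt7 0.003 qd7 0.0
{'clock': 10.267, 'q': [0.093, 0.845, -0.952, 1.637, 0.766, 1.075, 0.271], 'tool_pos': [0.572, 0.193, 0.228], 'eef_rot': [0.075, 0.703, -0.075, 0.703], 'contact_force': [-0.196, 0.071, -0.645], 'moment': [0.071, -0.088, 0.036], 'opening': 0.451}
lever_post [(0.93, [260.9, 208.6], [0.6126, 0.1893, 0.06])]
knob_grip [(0.91, [355.3, 173.6], [0.5817, 0.2853, 0.097]), (0.86, [345.5, 18.0], [0.452, 0.2909, 0.097])]
pointer_tip [(0.71, [70.6, 157.4], [0.5168, -0.0166, 0.0265])]
tab_tip [(0.46, [87.3, 205.3], [0.5771, -0.0208, 0.0265])]
stand [(0.57, [163.0, 167.2], [0.5551, 0.0752, 0.0])]
turntable [(0.85, [163.4, 167.1], [0.5551, 0.0757, 0.0])]
```

View pics/w5.png

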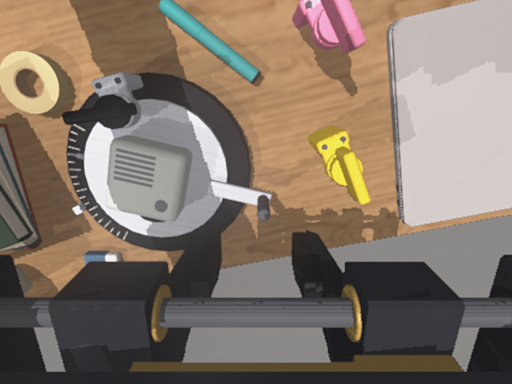

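apply_moves([
  [0,0.4,2],
  [1,0.7,4],
  [4,0.7,4],
  [7,0.7,4],
  [9,0.7,4],
  [9,0.7,4],
  [9,0.7,4],
], yaw=[0,0,0,0,0,0,0], gripper=[45,45,45,45,45,45,45])

```text
clock: 11.2
tool_pos: [0.6134, 0.1916, 0.1399]
eef_rot: [0.075, 0.702, -0.075, 0.704]
contact_force: [0.1, 0.7, 0.2]
opening: 0.449
```

```bash
python3 m.py; python3 - <<'E'
from h import *
p=camera_params('wrist');im=snapshot('wrist');save('w6',im)
for t,z in [('lever_post',.06)]:
    print(t,[(round(b['score'],2),np.round(b['pixel'],1).tolist(),onz('wrist',b['pixel'],z,p).round(4).tolist()) for b in spot_point(t,'wrist')][:2])
E
```

```text
t 11.2 yaw ccw from -y: 2.9298 q7 0.264 q6 0.998 tcp [0.6134 0.1916 0.1399] F [0.1 0.7 0.2] M [ 0.076 -0.169 -0.009] op 0.449 jt7 -0.034 qd7 0.0
lever_post [(0.66, [252.7, 200.3], [0.6108, 0.1889, 0.06])]
```

View pics/w6.png

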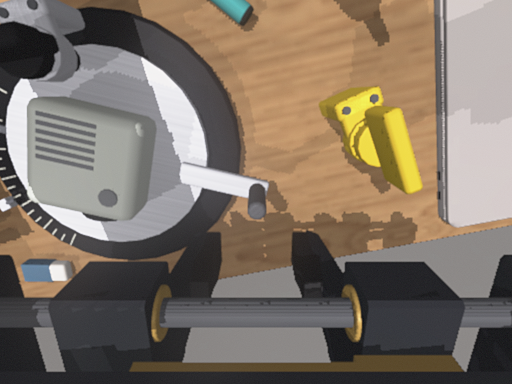

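apply_moves([
  [2,0,-0.1],
  [4,0,-0.1],
  [6,0,-0.1],
  [6.8,0,-0.1],
  [6.8,0,-0.1],
  [6.8,0,-0.1],
  [6.8,0,-0.1],
], yaw=[0,0,0,0,0,0,0], gripper=[45,45,45,45,45,45,45])

```text
clock: 11.88
tool_pos: [0.6149, 0.1938, 0.076]
eef_rot: [0.076, 0.7, -0.073, 0.706]
contact_force: [-0.3, -0.2, -0.5]
opening: 0.454
```

```bash
python3 m.py; python3 - <<'E'
from h import *
im=snapshot('wrist');save('w7',im)
im=snapshot('scene');save('s7',cv2.resize(im[130:280,130:330],None,fx=4,fy=4,interpolation=cv2.INTER_CUBIC))
E
```

```text
t 11.88 yaw ccw from -y: 2.9294 q7 0.2 q6 0.901 tcp [0.6149 0.1938 0.076 ] F [-0.3 -0.2 -0.5] M [ 0.051 -0.135  0.036] op 0.454 jt7 0.003 qd7 -0.0
```

View pics/w7.png

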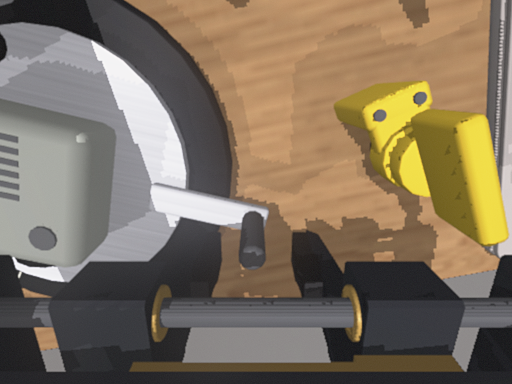

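View pics/s7.png

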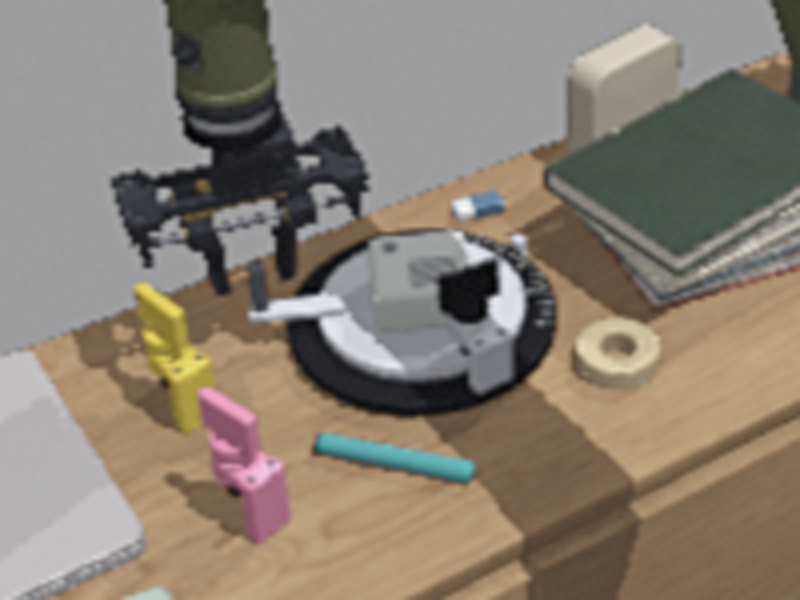

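```bash
python3 - <<'E'
from h import *
s=get_state();p=camera_params('wrist')
print(p['position'],proj('wrist',s['tool_pos']),onz('wrist',(252.5,258),.083),onz('wrist',(254.5,218),.036), proj('wrist',[.6115,.192,.083]),proj('wrist',[.6115,.192,.036]))
E
```

```text
[0.53449488 0.20949498 0.2068406 ] [257.2104224  258.16778281] [0.60978443 0.19224788 0.083     ] [0.60986308 0.19321998 0.036     ] [252.75043167 261.07215216] [253.18217009 220.64361272]
```

apply_moves([
  [0.3,-0.2,-0.5],
  [0.3,-0.2,-0.5],
  [0.3,-0.2,-0.5],
  [0.3,-0.2,-0.5],
  [0.3,-0.2,-0.5],
  [0.3,-0.2,-0.5],
  [0.3,-0.2,-0.5],
  [0.3,-0.2,-0.5],
], yaw=[0,0,0,0,0,0,0,0], gripper=[45,45,20,0,0,0,0,0], force=20)

```text
clock: 12.65
tool_pos: [0.6096, 0.1928, 0.0727]
eef_rot: [0.076, 0.7, -0.074, 0.706]
contact_force: [0.2, 0.5, -0.1]
opening: 0.149
```

```bash
python3 m.py
```

```text
t 12.65 yaw ccw from -y: 2.9293 q7 0.185 q6 0.887 tcp [0.6096 0.1928 0.0727] F [ 0.2  0.5 -0.1] M [ 0.048 -0.131  0.019] op 0.149 jt7 -0.005 qd7 -0.0
```

```bash
cat > arc.py <<'E'
from h import *
import sys
s=get_state();C=np.array([.5545,.0745]);P=np.array(s['tool_pos'][:2]);Rm=R.from_quat(s['eef_rot']).as_matrix()
phi=np.arctan2(*(P-C)[::-1]); r=np.hypot(*(P-C)); print(phi,r)
for d in map(float,sys.argv[1:]):
    w=np.array([*(C+.130*np.array([np.cos(phi+d),np.sin(phi+d)])-P),0.]); print(d,(Rm.T@w*100).round(2).tolist())
E
python3 arc.py .04 .08 .12 .16 .2 .24 .28 .32 .36 .4
```

```text
1.1346365638663978 0.1304665789840905
0.04 [-0.0, 0.06, -0.52]
0.08 [-0.01, 0.14, -1.03]
0.12 [-0.01, 0.21, -1.55]
0.16 [-0.01, 0.25, -2.07]
0.2 [-0.02, 0.28, -2.59]
0.24 [-0.02, 0.28, -3.11]
0.28 [-0.03, 0.26, -3.63]
0.32 [-0.03, 0.22, -4.14]
0.36 [-0.03, 0.16, -4.66]
0.4 [-0.04, 0.08, -5.17]
```

apply_moves([
  [0,0.03,-0.25],
  [0,0.06,-0.5],
  [0,0.1,-0.75],
  [0,0.15,-1],
], yaw=[-0.02,-0.04,-0.06,-0.08], gripper=[0,0,0,0])

```text
clock: 12.98
tool_pos: [0.6001, 0.1968, 0.0727]
eef_rot: [0.047, 0.703, -0.044, 0.709]
contact_force: [0.5, 1.1, -1.3]
opening: 0.149
```

```bash
python3 m.py; python3 arc.py .04 .08 .12 .16 .2 .24 .28 .32 .36 .4
```

```text
t 12.98 yaw ccw from -y: 3.0116 q7 0.231 q6 0.883 tcp [0.6001 0.1968 0.0727] F [ 0.5  1.1 -1.3] M [ 0.211 -0.505 -0.008] op 0.149 jt7 -0.131 qd7 0.13
1.2138478265950061 0.13051357931865484
0.04 [-0.0, 0.06, -0.52]
0.08 [-0.01, 0.14, -1.03]
0.12 [-0.01, 0.21, -1.55]
0.16 [-0.02, 0.25, -2.07]
0.2 [-0.02, 0.28, -2.59]
0.24 [-0.02, 0.28, -3.11]
0.28 [-0.03, 0.26, -3.63]
0.32 [-0.03, 0.23, -4.14]
0.36 [-0.04, 0.17, -4.66]
0.4 [-0.04, 0.09, -5.17]
```

Free, with low force. I'll continue along the arc.

apply_moves([
  [0,0.06,-0.5],
  [0,0.14,-1],
  [0,0.21,-1.55],
  [0,0.25,-2.05],
  [0,0.28,-2.6],
  [0,0.28,-3.1],
  [0,0.26,-3.6],
  [0,0.23,-4.1],
  [0,0.17,-4.6],
  [0,0.17,-4.6],
], yaw=[-0.04,-0.08,-0.12,-0.16,-0.2,-0.24,-0.28,-0.32,-0.36,-0.36], gripper=[0,0,0,0,0,0,0,0,0,0])

```text
clock: 13.82
tool_pos: [0.5531, 0.2052, 0.0726]
eef_rot: [-0.081, 0.7, 0.084, 0.705]
contact_force: [-1.5, 3.4, 0.7]
opening: 0.151
```

```bash
python3 m.py; python3 - <<'E'
from h import *
p=camera_params('wrist');im=snapshot('wrist');save('w8',im)
C=np.array([.5545,.0745])
for t,z in [('tab_tip',.0265),('pointer_tip',.0265)]:
    for c in ('wrist','top'):
        if c=='top': im=snapshot('top')
        print(t,c,[(round(b['score'],2),np.round(b['pixel'],1).tolist(),onz(c,b['pixel'],z,p if c=='wrist' else None).round(4).tolist()) for b in spot_point(t,c)][:2])
save('t8',cv2.resize(im[130:250,170:330],None,fx=5,fy=5,interpolation=cv2.INTER_CUBIC))
E
```

```text
t 13.82 yaw ccw from -y: 3.376 q7 0.428 q6 0.864 tcp [0.5531 0.2052 0.0726] F [-1.5  3.4  0.7] M [0.947 0.034 0.022] op 0.151 jt7 0.203 qd7 -0.04
tab_tip wrist []
tab_tip top []
pointer_tip wrist []
pointer_tip top []
```

View pics/w8.png

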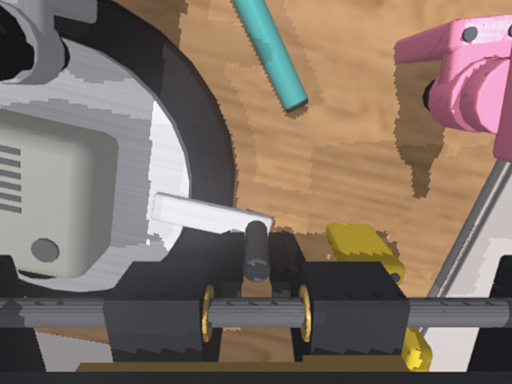

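View pics/t8.png

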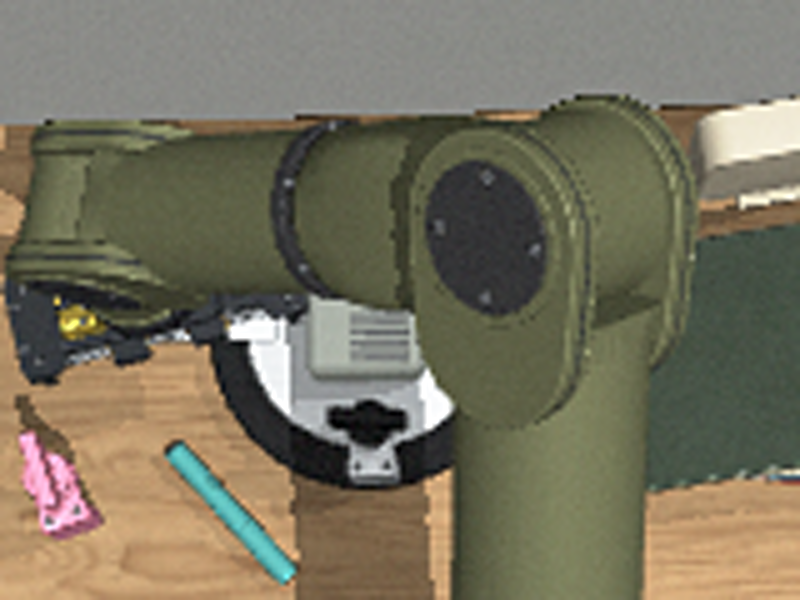

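```bash
python3 m.py; python3 arc.py .04 .08 .12 .16 .2 .212
```

```text
t 14.17 yaw ccw from -y: 3.3717 q7 0.426 q6 0.864 tcp [0.5547 0.2053 0.0726] F [-0.9  5.2  2.9] M [ 1.128  0.085 -0.078] op 0.148 jt7 0.012 qd7 -0.0
1.5694112124005482 0.130754664130531
0.04 [-0.0, 0.04, -0.53]
0.08 [-0.01, 0.12, -1.04]
0.12 [-0.01, 0.19, -1.55]
0.16 [-0.02, 0.24, -2.07]
0.2 [-0.02, 0.27, -2.59]
0.212 [-0.03, 0.27, -2.75]
```

apply_moves([
  [0,0.1,-0.5],
  [0,0.2,-1],
  [0,0.28,-1.5],
  [0,0.33,-2],
  [0,0.36,-2.4],
  [0,0.37,-2.7],
  [0,0.37,-2.9],
  [0,0.37,-2.9],
  [0,0.37,-2.9],
  [0,0.37,-2.9],
], yaw=[-0.04,-0.08,-0.12,-0.15,-0.18,-0.2,-0.22,-0.22,-0.22,-0.22], gripper=[0,0,0,0,0,0,0,0,0,0])

```text
clock: 15.0
tool_pos: [0.5249, 0.202, 0.0726]
eef_rot: [-0.157, 0.686, 0.159, 0.692]
contact_force: [-0.9, 3.6, 7.4]
opening: 0.15
```

```bash
python3 m.py; python3 arc.py 0;python3 - <<'E'
from h import *
im=snapshot('scene')
for t,z in [('tab_tip',.0265),('pointer_tip',.0265)]:
    c='scene'; print(t,c,[(round(b['score'],2),np.round(b['pixel'],1).tolist(),onz(c,b['pixel'],z).round(4).tolist()) for b in spot_point(t,c)][:2])
save('s9',cv2.resize(im[150:250,170:290],None,fx=6,fy=6,interpolation=cv2.INTER_CUBIC))
E
python3 m.py; python3 arc.py 0
```

```text
t 15.0 yaw ccw from -y: 3.5925 q7 0.544 q6 0.851 tcp [0.5249 0.202  0.0726] F [-0.9  3.6  7.4] M [0.702 0.12  0.019] op 0.15 jt7 -0.03 qd7 -0.0
1.7986222469591358 0.13087496030324516
0.0 [-0.0, -0.09, -0.02]
tab_tip scene []
pointer_tip scene [(0.74, [226.6, 246.5], [0.4045, 0.19, 0.0265]), (0.62, [255.2, 189.1], [0.5849, -0.0252, 0.0265])]
t 15.15 yaw ccw from -y: 3.5925 q7 0.544 q6 0.851 tcp [0.5249 0.202  0.0726] F [-0.3  3.4  5.7] M [0.742 0.152 0.076] op 0.151 jt7 -0.03 qd7 -0.0
1.798625307713255 0.13090414062090588
0.0 [-0.0, -0.09, -0.02]
```

View pics/s9.png

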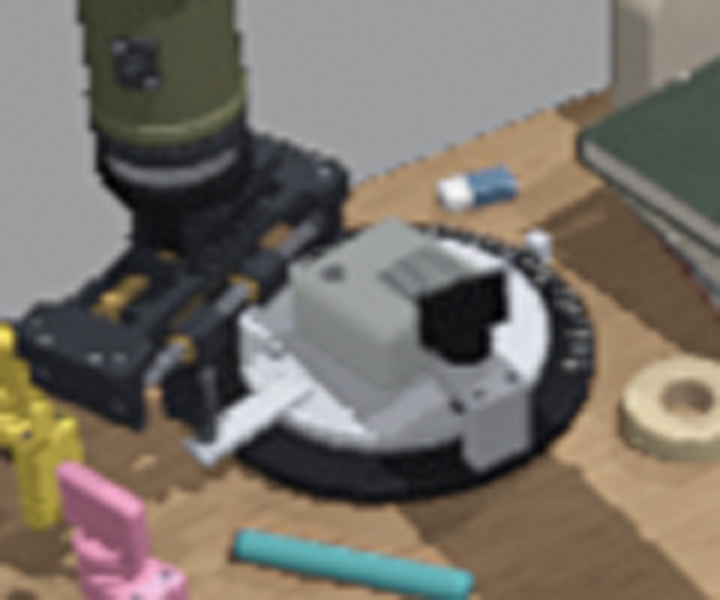

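apply_moves([
  [0,0,0],
  [0,0,0],
  [0,0,0],
  [-3,0,0],
  [-7,0,0],
  [-11,0,0],
  [-15,-1,-1],
  [-19,-3,-3],
  [-21,-5.4,-5.4],
  [-21,-5.4,-5.4],
], yaw=[0,0,0,0,0,0.1,0.2,0.3,0.4,0.5], gripper=[45,45,45,45,45,45,60,60,60,60])

```text
clock: 15.98
tool_pos: [0.4981, 0.1233, 0.2847]
eef_rot: [0.021, 0.703, -0.021, 0.71]
contact_force: [0.2, -0.7, -1.4]
opening: 0.604
```

apply_moves([
  [0,0,0],
  [0,0,0],
  [0,0,0],
  [0,0,0],
  [0,0,0],
], yaw=[0.1,0.2,0.2,0.2,0.2], gripper=[60,60,60,60,60])

```text
clock: 16.4
tool_pos: [0.4978, 0.123, 0.2842]
eef_rot: [0.09, 0.698, -0.091, 0.705]
contact_force: [-0.5, 0.3, -0.1]
opening: 0.597
```

```bash
cat > look.py <<'E'
from h import *
import sys
p=camera_params('wrist');im=snapshot('wrist');save(sys.argv[1],im)
for t,z in [('tab_tip',.0265),('pointer_tip',.0265),('lever_post',.06),('knob_grip',.097),('stand',0)]:
    print(t,[(round(b['score'],2),np.round(b['pixel'],1).tolist(),onz('wrist',b['pixel'],z,p).round(4).tolist()) for b in spot_point(t,'wrist')][:2])
q=proj('wrist',[.577,-.0237,.0265],p).astype(int);print(q)
x,y=np.clip(q-[40,30],0,[432,324]); save(sys.argv[1]+'z',cv2.resize(im[y:y+60,x:x+80],None,fx=9,fy=9,interpolation=cv2.INTER_CUBIC)); print(x,y)
E
python3 m.py; python3 look.py w10
```

```text
t 16.4 yaw ccw from -y: 2.8844 q7 0.296 q6 1.003 tcp [0.4978 0.123  0.2842] F [-0.5  0.3 -0.1] M [ 0.062 -0.088 -0.009] op 0.597 jt7 0.0 qd7 -0.01
tab_tip [(0.63, [177.2, 229.9], [0.578, -0.0189, 0.0265]), (0.6, [323.4, 166.7], [0.5378, 0.208, 0.0265])]
pointer_tip [(0.59, [176.5, 231.6], [0.5804, -0.0208, 0.0265]), (0.27, [278.5, 95.4], [0.4314, 0.1696, 0.0265])]
lever_post [(0.56, [322.1, 165.3], [0.5253, 0.2012, 0.06])]
knob_grip [(0.71, [208.6, 165.4], [0.482, 0.0718, 0.097]), (0.7, [405.4, 84.9], [0.452, 0.2935, 0.097])]
stand [(0.64, [235.6, 195.4], [0.5564, 0.0754, 0.0])]
[173 230]
133 200
```

View pics/w10.png

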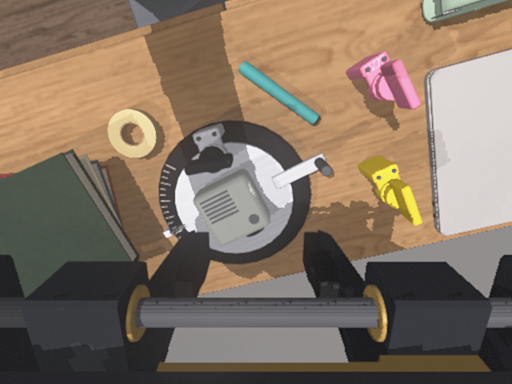

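View pics/w10z.png

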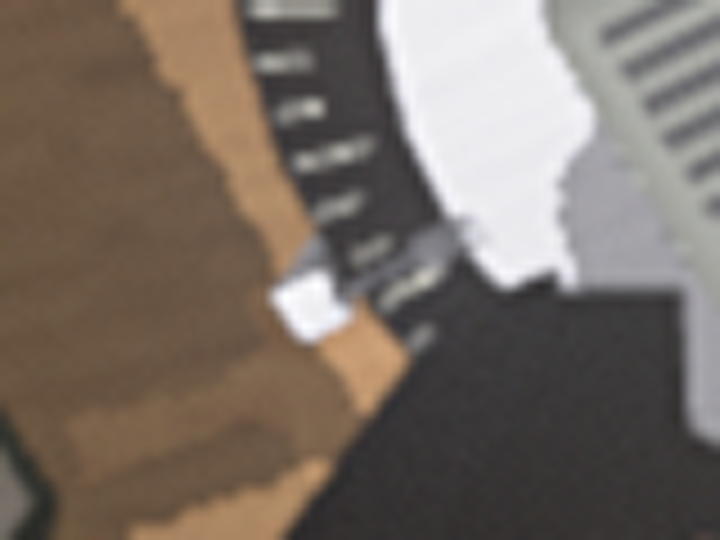

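apply_moves([
  [0,-2,-0.2],
  [0,-4,-0.4],
  [0,-5.3,-0.6],
  [0,-5.3,-0.6],
  [0,-5.3,-0.6],
  [0,-5.3,-0.6],
  [0,-5.3,-0.6],
  [0,-5.3,-0.6],
  [0,-5.3,-0.6],
  [0,-5.3,-0.6],
], yaw=[0.12,0.24,0.36,0.48,0.6,0.72,0.84,0.96,1.08,1.2], gripper=[70,70,70,70,70,70,70,70,70,70])

```text
clock: 17.53
tool_pos: [0.4786, 0.0739, 0.2843]
eef_rot: [0.475, 0.523, -0.471, 0.529]
contact_force: [0.0, 0.3, 0.8]
opening: 0.698
```

apply_moves([
  [0,0,0],
  [0,0,0],
  [0,0,0],
  [0,0,0],
  [0,0,0],
], yaw=[0.1,0.16,0.16,0.16,0.16], gripper=[70,70,70,70,70])

```text
clock: 17.95
tool_pos: [0.4785, 0.0741, 0.2842]
eef_rot: [0.515, 0.485, -0.51, 0.489]
contact_force: [0.3, 0.1, -0.4]
opening: 0.702
```

```bash
python3 m.py; python3 look.py w11
```

```text
t 17.95 yaw ccw from -y: 1.5196 q7 -0.743 q6 0.817 tcp [0.4785 0.0741 0.2842] F [ 0.3  0.1 -0.4] M [-0.022 -0.057  0.075] op 0.702 jt7 0.001 qd7 -0.01
tab_tip [(0.53, [325.5, 216.6], [0.5791, -0.0202, 0.0265])]
pointer_tip [(0.72, [326.4, 219.4], [0.5806, -0.0247, 0.0265])]
lever_post [(0.73, [290.2, 49.6], [0.5263, 0.1994, 0.06])]
knob_grip [(0.84, [254.4, 172.1], [0.4796, 0.0707, 0.097])]
stand [(0.72, [256.3, 171.1], [0.4817, 0.0465, 0.0]), (0.61, [306.5, 148.7], [0.5556, 0.076, 0.0])]
[323 218]
283 188
```

View pics/w11.png

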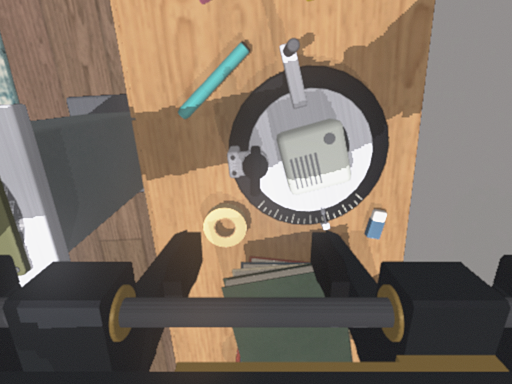

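View pics/w11z.png

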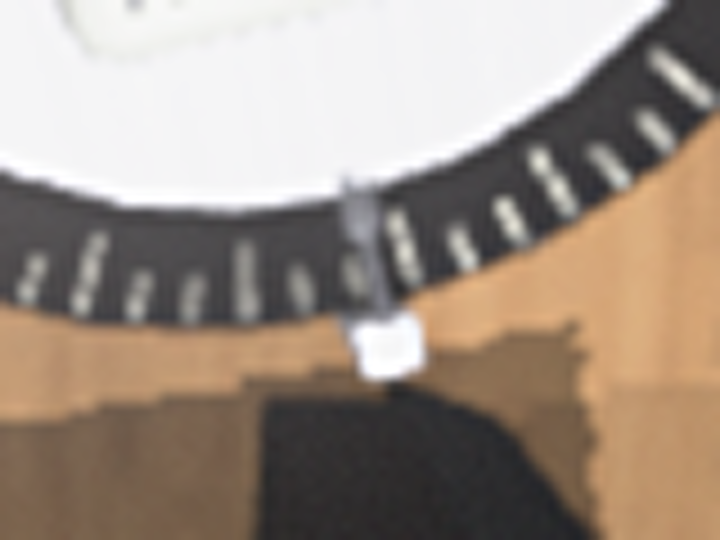

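apply_moves([
  [4,0.05,0],
  [8,0.05,0],
  [12,0.05,0],
  [15,0.05,0],
  [17,0.05,0],
  [18.4,0.05,0],
  [18.4,0.05,0],
  [18.4,0.05,0],
  [18.4,0.05,0],
  [18.4,0.05,0],
], yaw=[0,0,0,0,0,0,0,0,0,0], gripper=[70,70,70,70,70,70,70,70,70,70])

```text
clock: 19.08
tool_pos: [0.4816, 0.074, 0.1013]
eef_rot: [0.516, 0.484, -0.51, 0.489]
contact_force: [0.0, -0.2, 0.1]
opening: 0.705
```

```bash
python3 m.py
```

```text
t 19.08 yaw ccw from -y: 1.5175 q7 -1.038 q6 0.349 tcp [0.4816 0.074  0.1013] F [ 0.  -0.2  0.1] M [ 0.01  -0.072 -0.024] op 0.705 jt7 0.005 qd7 -0.0
```

apply_moves([
  [0,-0.25,0],
  [0,-0.25,0],
  [0,-0.25,0],
  [0,-0.25,0],
  [0,-0.25,0],
  [0,-0.25,0],
  [0,-0.25,0],
  [0,-0.25,0],
  [0,-0.25,0],
], yaw=[0,0,0,0,0,0,0,0,0], gripper=[70,70,40,10,0,0,0,0,0], force=60)

```text
clock: 19.83
tool_pos: [0.4791, 0.0741, 0.1013]
eef_rot: [0.516, 0.484, -0.51, 0.489]
contact_force: [-0.5, 0.0, 0.2]
opening: 0.194
```

```bash
python3 m.py
```

```text
t 19.83 yaw ccw from -y: 1.5176 q7 -1.043 q6 0.342 tcp [0.4791 0.0741 0.1013] F [-0.5  0.   0.2] M [-0.041 -0.059  0.084] op 0.194 jt7 -0.001 qd7 0.0
```

apply_moves([
  [0,0,0],
  [0,0,0],
  [0,0,0],
  [0,0,0],
  [0,0,0],
], yaw=[0,0,0.03,0.06,0.09], gripper=[0,0,0,0,0])

```text
clock: 20.25
tool_pos: [0.4791, 0.0741, 0.1012]
eef_rot: [0.538, 0.46, -0.532, 0.465]
contact_force: [-0.0, 0.4, -0.5]
opening: 0.118
```

```bash
python3 m.py
```

```text
t 20.25 yaw ccw from -y: 1.4259 q7 -1.102 q6 0.33 tcp [0.4791 0.0741 0.1012] F [-0.   0.4 -0.5] M [-0.071  0.088  0.43 ] op 0.118 jt7 -0.222 qd7 -0.23
```

apply_moves([
  [0,0,0],
  [0,0,0],
  [0,0,0],
], yaw=[0.03,0.06,0.09], gripper=[0,0,0])

```text
clock: 20.5
tool_pos: [0.4791, 0.0741, 0.1012]
eef_rot: [0.559, 0.435, -0.553, 0.44]
contact_force: [0.8, -0.5, 0.1]
opening: 0.121
```

```bash
python3 m.py
```

```text
t 20.5 yaw ccw from -y: 1.3334 q7 -1.16 q6 0.319 tcp [0.4791 0.0741 0.1012] F [ 0.8 -0.5  0.1] M [-0.109  0.066  0.448] op 0.121 jt7 -0.235 qd7 -0.22
```

apply_moves([
  [0,0,0],
  [0,0,0],
  [0,0,0],
], yaw=[0.03,0.06,0.09], gripper=[0,0,0])

```text
clock: 20.75
tool_pos: [0.4791, 0.0741, 0.1012]
eef_rot: [0.579, 0.409, -0.572, 0.413]
contact_force: [0.4, 0.5, 0.3]
opening: 0.119
```

```bash
python3 m.py
```

```text
t 20.75 yaw ccw from -y: 1.2405 q7 -1.217 q6 0.309 tcp [0.4791 0.0741 0.1012] F [0.4 0.5 0.3] M [-0.172  0.055  0.383] op 0.119 jt7 -0.242 qd7 -0.22
```

apply_moves([
  [0,0,0],
  [0,0,0],
  [0,0,0],
], yaw=[0.03,0.06,0.09], gripper=[0,0,0])

```text
clock: 21.0
tool_pos: [0.4792, 0.074, 0.1013]
eef_rot: [0.597, 0.381, -0.59, 0.386]
contact_force: [0.4, 0.5, -0.9]
opening: 0.12
```

```bash
python3 m.py
```

```text
t 21.0 yaw ccw from -y: 1.1474 q7 -1.273 q6 0.299 tcp [0.4792 0.074  0.1013] F [ 0.4  0.5 -0.9] M [-0.174  0.042  0.516] op 0.12 jt7 -0.264 qd7 -0.21
```

apply_moves([
  [0,0,0],
  [0,0,0],
  [0,0,0],
], yaw=[0.03,0.06,0.09], gripper=[0,0,0])

```text
clock: 21.25
tool_pos: [0.4792, 0.074, 0.1012]
eef_rot: [0.615, 0.354, -0.607, 0.358]
contact_force: [0.6, -1.1, -0.2]
opening: 0.121
```

```bash
python3 m.py
```

```text
t 21.25 yaw ccw from -y: 1.0545 q7 -1.327 q6 0.29 tcp [0.4792 0.074  0.1012] F [ 0.6 -1.1 -0.2] M [-0.164  0.037  0.523] op 0.121 jt7 -0.297 qd7 -0.21
```

apply_moves([
  [0,0,0],
  [0,0,0],
  [0,0,0],
], yaw=[0.03,0.06,0.09], gripper=[0,0,0])

```text
clock: 21.5
tool_pos: [0.4793, 0.074, 0.1013]
eef_rot: [0.631, 0.325, -0.623, 0.329]
contact_force: [0.8, 0.0, -0.8]
opening: 0.118
```

```bash
python3 m.py
```

```text
t 21.5 yaw ccw from -y: 0.9616 q7 -1.381 q6 0.282 tcp [0.4793 0.074  0.1013] F [ 0.8  0.  -0.8] M [-0.268  0.057  0.596] op 0.118 jt7 -0.331 qd7 -0.21
```

apply_moves([
  [0,0,0],
  [0,0,0],
  [0,0,0],
], yaw=[0.03,0.06,0.09], gripper=[0,0,0])

```text
clock: 21.75
tool_pos: [0.4793, 0.074, 0.1012]
eef_rot: [0.645, 0.296, -0.638, 0.3]
contact_force: [0.4, -0.5, -1.4]
opening: 0.118
```

```bash
python3 m.py
```

```text
t 21.75 yaw ccw from -y: 0.8688 q7 -1.435 q6 0.275 tcp [0.4793 0.074  0.1012] F [ 0.4 -0.5 -1.4] M [-0.289  0.028  0.558] op 0.118 jt7 -0.367 qd7 -0.2
```

apply_moves([
  [0,0,0],
  [0,0,0],
  [0,0,0],
], yaw=[0.03,0.06,0.09], gripper=[0,0,0])

```text
clock: 22.0
tool_pos: [0.4794, 0.0739, 0.1012]
eef_rot: [0.658, 0.266, -0.651, 0.269]
contact_force: [1.3, -0.2, 0.8]
opening: 0.117
```

```bash
python3 m.py
```

```text
t 22.0 yaw ccw from -y: 0.7757 q7 -1.487 q6 0.268 tcp [0.4794 0.0739 0.1012] F [ 1.3 -0.2  0.8] M [-0.299  0.024  0.612] op 0.117 jt7 -0.403 qd7 -0.2
```

apply_moves([
  [0,0,0],
  [0,0,0],
], yaw=[0.03,0.05], gripper=[0,0])

```text
clock: 22.17
tool_pos: [0.4794, 0.0739, 0.1013]
eef_rot: [0.665, 0.248, -0.657, 0.252]
contact_force: [0.2, -0.7, 0.3]
opening: 0.121
```

```bash
python3 m.py
```

```text
t 22.17 yaw ccw from -y: 0.723 q7 -1.517 q6 0.265 tcp [0.4794 0.0739 0.1013] F [ 0.2 -0.7  0.3] M [-0.29   0.083  0.689] op 0.121 jt7 -0.558 qd7 -0.12
```

apply_moves([
  [0,0,0],
  [0,0,0],
  [0,0,0],
  [0,0,0],
  [0,0,0],
  [-2,0,0],
  [-6,0,0],
  [-10,0,0],
  [-14,0,0],
  [-18,0,0],
], yaw=[0,0,0,0,0,0,0,0,0,0], gripper=[30,60,60,60,60,60,60,60,60,60])

```text
clock: 23.0
tool_pos: [0.4765, 0.0739, 0.2831]
eef_rot: [0.665, 0.249, -0.658, 0.252]
contact_force: [0.7, -0.8, 0.2]
opening: 0.6
```

apply_moves([
  [-2,0,0],
  [-2,0,0],
  [-2,0,0],
  [-2,0,0],
], yaw=[0,0,0,0], gripper=[70,70,70,70])

```text
clock: 23.33
tool_pos: [0.4755, 0.0735, 0.3023]
eef_rot: [0.664, 0.248, -0.658, 0.251]
contact_force: [0.1, 0.1, 0.4]
opening: 0.698
```

```bash
python3 m.py; python3 look.py w12; python3 - <<'E'
from h import *
s=get_state();Rm=R.from_quat(s['eef_rot']).as_matrix()
m=silhouettes('clamp_knob','wrist')
for b in m[:2]:
  ys,xs=np.nonzero(b['mask']); print(b['score'],b['bbox'])
im=cv2.imread('pics/w12.png')
q=proj('wrist',[.479,.0737,.113]).astype(int);x,y=q-[40,30];print(q)
cv2.imwrite('pics/w12k.png',cv2.resize(im[y:y+60,x:x+80],None,fx=9,fy=9,interpolation=cv2.INTER_CUBIC))
E
```

```text
t 23.33 yaw ccw from -y: 0.7226 q7 -1.346 q6 0.806 tcp [0.4755 0.0735 0.3023] F [0.1 0.1 0.4] M [-0.017 -0.01   0.049] op 0.698 jt7 -0.0 qd7 0.0
tab_tip [(0.46, [351.4, 144.5], [0.5788, -0.019, 0.0265])]
pointer_tip [(0.87, [354.2, 147.6], [0.5785, -0.0252, 0.0265]), (0.63, [290.1, 110.2], [0.5554, 0.0778, 0.0265])]
lever_post [(0.58, [198.3, 60.5], [0.5231, 0.2022, 0.06])]
knob_grip [(0.74, [87.7, 53.4], [0.4526, 0.2861, 0.097]), (0.59, [258.5, 165.4], [0.4814, 0.0708, 0.097])]
stand [(0.78, [287.6, 111.8], [0.5526, 0.0758, 0.0])]
[352 147]
312 117
0.93 [68.4, 25.0, 43.8, 57.3]
0.67 [245.3, 142.0, 24.4, 47.8]
[255 169]
```

View pics/w12.png

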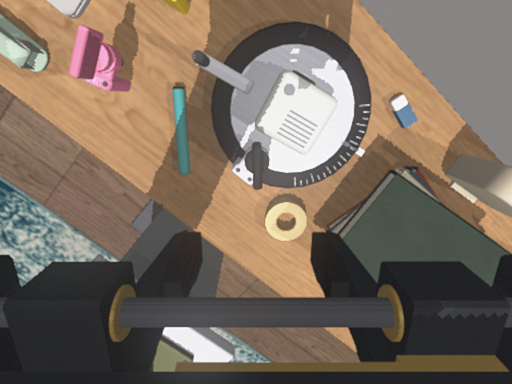

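View pics/w12z.png

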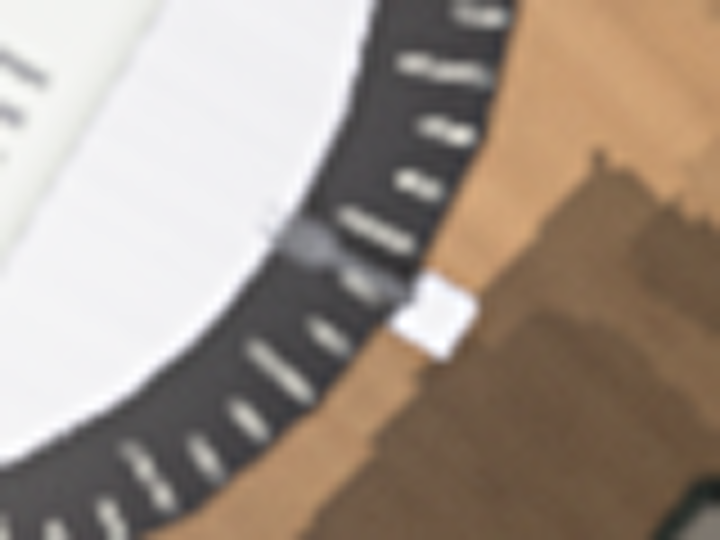

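View pics/w12k.png

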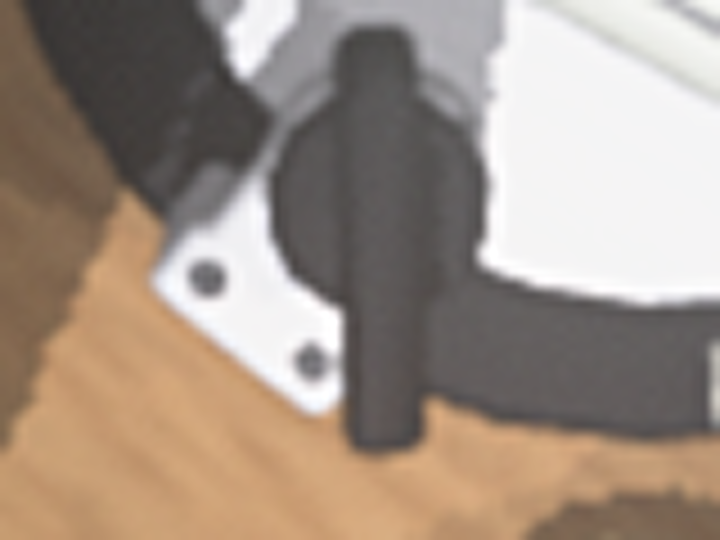

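```bash
python3 -c "
from h import *
print(finish_job())"
```

```text
the job is handed in; nothing more can be done
None
```

I loosened the clamp knob, swung the turntable by its post until the pointer met the index tab, retightened the knob to about 0.16 N m above free, let go and handed the job in at 23 s. `finish_job` gave no verdict.

- **Loosening:** I turned the knob 1.50 rad counter-clockwise. The torque levelled off, and the foot lifted roughly 1.17 rad after the start.
- **Swing:** The turntable turned about 0.66 rad with only a few newtons at the post, so it was free.
- **Alignment:** After letting go, the last wrist picture shows the pointer and the tab line as one continuous line. I judge the offset at about 1 mm. The network's points for the two tips were about 6 mm apart, mostly along the radius. That network had scattered by several millimetres throughout, so I went by the picture.
- **Tightness:** I stopped 0.47 rad past where the foot bites, which gives about 0.16 N m (roughly 27 N). I found the bite point from the bend in the joint 7 torque, and it came out the same turning either way.
- **Where the readings disagreed:** The moment readings scatter by about 0.04 N m. They rose from about 0.42 when free to 0.61–0.69 at the end, which taken alone would mean somewhat more than 0.16. I trusted the angle and the joint torque instead.
- **Bystanders:** The tape roll, marker and eraser look unmoved in the last picture. I did not check the mug and stapler closely, but the arm never went near them at low height.

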